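Open the ratchet bar clamp for the next vent panel

TASK

Get the bar clamp ready for the next vent panel: press the orange release paddle on the sliding jaw all the way down so that the ratchet lets go (it stays down by itself), then push the sliding jaw back along its bar, away from the fixed jaw, until it is fully home against the end stop. Use only the fingertips and the outside of the fingers, take nothing between them, and leave the tape rolls, the white ring-shaped collar and the screw jar where they stand.

Things in the scene. Friction and masses are not known exactly. Their poses are not given: they have to be found in the camera images.
- clamp: The bar clamp, screwed to the counter on a dark wooden board 150 x 470 x 16 mm. Origin: centre of the board's underside, on the counter; z up; +y runs along the bar from the fixed jaw to the end stop, x across the bar. The aluminium toothed bar (24 mm wide, top at z = 46 mm) lies on x = 0. The black fixed jaw has its pad face at y = -165 mm and its top at z = 78 mm; the black end stop (top at z = 68 mm) has its face at y = +185 mm
- jaw (a joint): Slide of the black sliding jaw along the bar, m: 0 = 60 mm open between the pad faces, grows as the jaw is pushed along clamp +y, 0.170 = home against the end stop. Locked (up to about 8 mm of play between teeth) while the ratchet is engaged; once released it moves with about 2 N plus slight damping and stays where it is left
- release (a joint): Tilt of the orange paddle's rocker, rad: 0 = ratchet engaged (paddle up), 0.22 = paddle fully down against its stop, ratchet free. Takes about 3 N on the paddle and stays where it is left. The grey steel arm beyond the pin carries the pawl; pressing it does not release
- release_pad (a point): Centre of the top face of the orange paddle, which moves with it. The face is 48 mm across the bar by 48 mm along it, level at z = 72 mm when engaged; its centre sinks about 8 mm (and shifts 4 mm along clamp -y) when fully pressed. The rocker's pin lies 36 mm farther along clamp +y and 19 mm lower; the back of the sliding jaw's upright plate lies 33 mm from the paddle centre along clamp -y and stands 28 mm higher than the paddle
- jaw_face (a point): Point to push: on the middle of the sliding jaw's upright plate, at the pad face's plane on its fixed-jaw side, 80 mm above the counter and 20 mm below the plate's top edge. The plate is 76 mm wide across the bar; above the rubber pad (z over 73 mm) its surface lies 2 mm farther along clamp +y than this point. Its axes are the clamp's
- roll_a: Tape roll, 64 mm diameter, 31 mm high, golden side, black top, lying flat, loose; origin: centre of its underside. To be left alone
- roll_b: Second such tape roll. To be left alone
- collar: White ring-shaped duct collar, 90 mm outer diameter, 5 mm wall, 50 mm high, loose; origin: centre of its underside. To be left alone
- screws: Small closed screw jar, 48 mm diameter, 60 mm high, loose; origin: centre of its underside. To be left alone

How it is judged:
On the way, in this order (a step that is already met when the one before it is completed fails the run):
1. the release paddle is pressed down while the jaw is still where it was (within 15 mm) (value of joint release above 0.15 rad and distance of jaw_face from where it was at the start of the episode below 0.015 m), for 0.1 s.
2. the jaw is pushed back to the end stop (value of joint jaw above 0.165 m), for 0.2 s.
At the end, for the whole second after the job is handed in: The sliding jaw rests within 5 mm of its end stop, and the rolls, the collar and the jar are within 20 mm of where they stood (value of joint jaw above 0.165 m and velocity of joint jaw below 0.01 m/s and distance of each of roll_a, roll_b, collar, screws from where it was at the start of the episode below 0.02 m); the robot touches nothing.
It fails at once if a tape roll, the collar or the screw jar is lifted or moved by more than 20 mm (distance of any of roll_a, roll_b, collar, screws from where it was at the start of the episode above 0.02 m).
It fails at once if the sliding jaw or its paddle is taken between the fingers (the grasp point lies inside it) ((y of the grasp point in the frame of jaw_face between 0.003 and 0.015 m and x of the grasp point in the frame of jaw_face between -0.036 and 0.036 m and z of the grasp point in the frame of jaw_face below 0.033 m) or (y of the grasp point in the frame of jaw_face between 0.02 and 0.12 m and x of the grasp point in the frame of jaw_face between -0.03 and 0.03 m and z of the grasp point in the frame of jaw_face below -0.01 m)).
It also fails if it takes over 38 s, if anything falls off the work surface, if the arm or the gripper's body presses on something with over 40 N, if the wrist force passes 120 N, or if a joint passes its speed limit or range.

ROBOT

A 7-joint arm with a two-finger parallel gripper is mounted at the origin on the work surface. World frame = base frame: x ahead of the robot, y to its left, z up, the work surface at z = 0. Lengths are in m, angles in rad, forces in N, time in s.
With the tool pointing down it reaches from about 0.4 to 0.85 m from the base axis. Payload 4.5 kg.
Tool frame: the origin (TCP) lies on the centre line of the jaws, within the pads' length; the fingertips stand ahead of it and the grasp point (between the pads) lies 6 mm ahead of it (r.tcp_to_tips is the x of the fingertips in the tool frame, in m); x points along the fingers, y is the direction in which the jaws open and shut, and the axes are right-handed (so a half turn about x gives the same grasp; the last joint's range is limited). The gripper opens to 88 mm and grips with 3 to 60 N. Pads are 18 mm wide; open, the fingers measure 123 mm over their backs; the gripper's body (75 mm by 187 mm) begins 45 mm behind the grasp point.
Start: joints at [-1.101, 0.689, -0.195, 1.565, 0.157, 0.902, -0.215], TCP at [0.264, 0.567, 0.264] pointing down, gripper open.
Joint ranges: [-3.01, 3.01], [-0.46, 2.08], [-1.47, 1.51], [0.13, 2.56], [-1, 4.14], [0.04, 2.09], [-2.66, 2.66]. Speed limits (rad/s): [2.57, 2.57, 3.14, 3.14, 3.14, 3.14, 3.14].

INTERFACE

Orientations are given as a unit quaternion [x, y, z, w].
In Python, from plant import r gives the robot as it stands.
- The arm moves only by the tool play_rows, never from a script. Its argument "targets" is a list of rows, each a list of 3 entries, a list of its own where there are three numbers: the turn, a rotation vector about the world's x, y, z in rad, then the shift along the world's x, y, z in units of 40 mm (1.0 is 40 mm), then the closure in counts, from 0 (fully open) to 255 (shut). A call has 1 to 5 rows; each row shifts and turns the commanded pose from where the row before left it; what a row does not reach is not made up. A row lasts 1/10 s, in which the tool goes at most 50 mm and 8.59 degrees, less where a joint would pass 70% of its speed; a pose out of reach is approached as far as the arm can. A call is refused whole if a number of a shift passes 1 or a number of a turn 0.15, either way. A call with a gripper value outside its range is refused whole. The fingers move at their own pace and stop on an object; "newtons" is the grip in N (left out, the last holds). Time passes only in rows, so rows that do not move let the fingers close. It gives the time, the measured TCP pose, the force and the opening at its end, in the units of the state.
- r.get_state(): the state, without advancing time (a new reading comes with each control period).
- r.snapshot(name): name is "scene" or "side" or "wrist"; returns a dict with "color" (420x560x3 uint8, red, green, blue), "fx", "fy", "cx", "cy" (pixels), "cam_to_world" (4x4, takes a point from camera to world coordinates). Camera axes: x right, y up, looking along -z (the intrinsics and any distortion apply to the point x, -y, -z); pixel columns grow to the right and rows downward; lengths in m; the calibration is good to about 2 mm. The wrist camera is an equidistant fisheye: a pixel r from the principal point sees the ray r / f radians off the axis. A picture is of the moment at which its call begins. There is no depth.
- r.finish_job(): hands the job in, once; it reports no verdict.
The state is a dict: "clock": time; "q": joint angles; "qd": joint speeds; "joint_torque": joint torques, N m; "tool_pos": TCP position; "eef_rot": TCP orientation; "contact_force": force on the tool from outside, world axes, zero at the start; "moment": the same for the moment, N m; "opening": opening from 0.0 (shut) to 1.0 (fully open).
Only numpy, scipy, OpenCV 4.12 (cv2) and the standard library are available. Lean on these libraries where they do the work, as an engineer would, in place of code of your own. Each camera call takes 0.05 s, during which the arm holds its last target.

## Working session

There is one attempt and no reset: what is moved stays moved. The work goes in short steps, Python scripts to look and compute and a tool call to move; the robot and the scene stay as the last step left them, time stands still between calls to the robot, and variables do not carry over. Pictures are saved under pics/ and viewed, and the job is handed in when it is done.

Besides the shell and the picture viewer there is one more tool, called after ">>>" as name([rows], argument=value, ...), one row to a line, values as JSON. play_rows: Moves the arm, as the interface text tells. Its arguments: {"type":"object","properties":{"targets":{"type":"array","items":{"type":"array"}},"newtons":{"type":"number"}},"required":["targets"]}

```bash
ls; mkdir -p pics; python3 - <<'E'
from plant import r
import cv2,pickle
s=r.get_state();print({k:s[k] for k in s});print(r.tcp_to_tips)
d={}
for n in("scene","side","wrist"):
    d[n]=r.snapshot(n);cv2.imwrite(f"pics/{n}0.png",d[n]["color"][:,:,::-1])
    print(n,d[n]["fx"],d[n]["cx"],d[n]["cy"],d[n]["cam_to_world"], [k for k in d[n]])
pickle.dump(d,open("s0.pkl","wb"))
E
```

```text
pics
{'clock': 0.0, 'q': array([-1.10119071,  0.68997729, -0.19451123,  1.56631721,  0.1573271 ,
        0.902516  , -0.21513061]), 'qd': array([-1.11375589e-03, -3.81916786e-04,  1.69640286e-03,  3.58286980e-06,
        2.02578809e-03,  1.37292948e-03, -1.36701685e-03]), 'joint_torque': array([-2.45878928e-04, -5.27559292e+01, -1.26659866e+00, -1.53432387e+01,
       -5.25467203e-02,  6.54935764e-03,  1.53907226e-04]), 'tool_pos': array([0.26364369, 0.56603427, 0.26292126]), 'eef_rot': array([ 0.15220241,  0.69047506, -0.15348069,  0.69030594]), 'contact_force': array([-0.66254062, -0.53340824,  0.2001207 ]), 'moment': array([-0.00803721,  0.04857693, -0.00176847]), 'opening': 1.0008284003356855}
0.025
scene 409.2609249088738 279.27281023942294 208.78309461392973 [[ 0.82610466 -0.40298238  0.39389883  0.86682251]
 [ 0.56338606  0.60567881 -0.56191576 -0.43675103]
 [-0.01213402  0.68611834  0.72738875  0.59215284]
 [ 0.          0.          0.          1.        ]] ['color', 'fx', 'fy', 'cx', 'cy', 'cam_to_world']
side 480.58740535883385 274.0761654536954 206.90518588855187 [[ 0.88033812  0.29336324 -0.37275032  0.29894726]
 [-0.47423634  0.52737503 -0.70496487 -0.54198037]
 [-0.01023157  0.7973792   0.60339185  0.54389196]
 [ 0.          0.          0.          1.        ]] ['color', 'fx', 'fy', 'cx', 'cy', 'cam_to_world']
wrist 325.19226210127806 283.0493818800614 214.01213959069247 [[ 0.42195982 -0.85897294 -0.29002653  0.18761448]
 [ 0.90661236  0.39908566  0.13705714  0.60077223]
 [-0.00198294 -0.32077425  0.94715361  0.38384039]
 [ 0.          0.          0.          1.        ]] ['color', 'fx', 'fy', 'cx', 'cy', 'cam_to_world']
```

View pics/scene0.png

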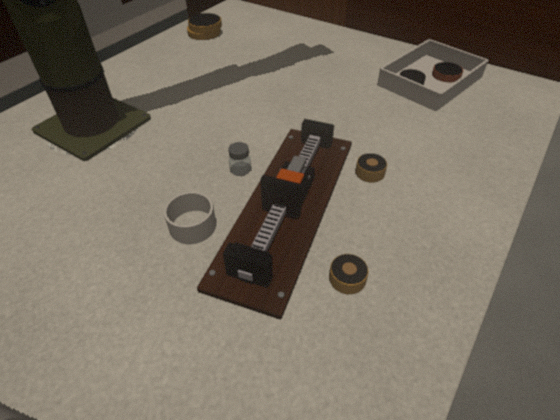

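View pics/side0.png

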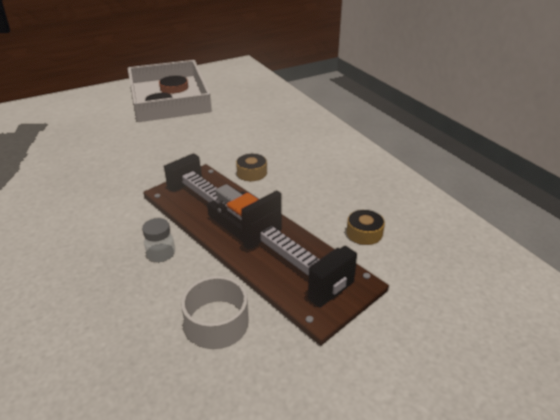

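View pics/wrist0.png

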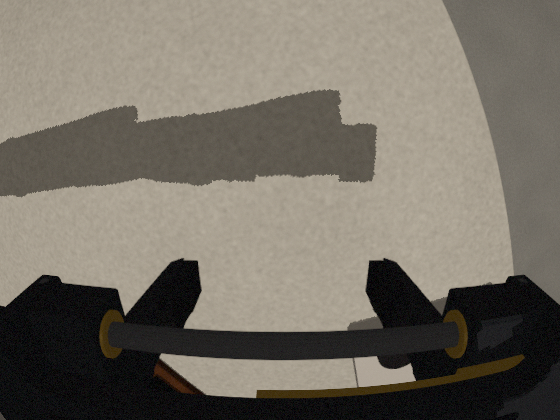

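The scene view has the fixed jaw at (249,262), the end stop at (318,130) and the orange paddle at (290,176). The board corners are near (291,131), (352,145), (280,308) and (203,288). The side view agrees, with the paddle at (243,206). The wrist camera doesn't see the clamp. Next I'll measure.

```bash
cat > h.py <<'E'
import numpy as np,cv2
def ray(d,u,v):
    M=d["cam_to_world"];p=np.array([(u-d["cx"])/d["fx"],-(v-d["cy"])/d["fy"],-1.0])
    return M[:3,3],M[:3,:3]@p
def onz(d,u,v,z):
    o,w=ray(d,u,v);return o+w*(z-o[2])/w[2]
def two(d1,p1,d2,p2):
    o1,a=ray(d1,*p1);o2,b=ray(d2,*p2)
    t=np.linalg.lstsq(np.c_[a,-b],o2-o1,rcond=None)[0]
    x=o1+a*t[0];y=o2+b*t[1];return (x+y)/2,np.linalg.norm(x-y)
def proj(d,p):
    M=d["cam_to_world"];c=M[:3,:3].T@(np.asarray(p)-M[:3,3])
    return d["cx"]+d["fx"]*c[0]/-c[2], d["cy"]-d["fy"]*c[1]/-c[2]
def orange(d):
    h=cv2.cvtColor(d["color"],cv2.COLOR_RGB2HSV)
    m=cv2.inRange(h,(3,170,110),(16,255,255))
    n,l,s,c=cv2.connectedComponentsWithStats(m)
    i=1+np.argmax(s[1:,4]);return c[i],s[i],(l==i)
E
python3 - <<'E'
import pickle;from h import *
D=pickle.load(open("s0.pkl","rb"))
oc={}
for n in("scene","side"):
    d=D[n];c,s,m=orange(d);oc[n]=c;print(n,"orange",c,s,onz(d,*c,0.072))
    h=cv2.cvtColor(d["color"],cv2.COLOR_RGB2HSV)
    b=cv2.inRange(h,(0,90,15),(14,255,110)); 
    b[:120]=0
    b=cv2.morphologyEx(b,cv2.MORPH_OPEN,np.ones((3,3)))
    cn,_=cv2.findContours(b,cv2.RETR_EXTERNAL,cv2.CHAIN_APPROX_NONE)
    cn=[k for k in cn if cv2.contourArea(k)>500]
    hull=cv2.convexHull(np.vstack(cn))
    W=np.array([onz(d,*p[0],0.016)[:2] for p in hull])
    im=d["color"][:,:,::-1].copy();cv2.polylines(im,[hull],True,(0,255,0),1);cv2.imwrite(f"pics/{n}_hull.png",im)
    R=cv2.minAreaRect((W*1000).astype(np.float32));print(R,cv2.boxPoints(R))
    ap=cv2.approxPolyDP(hull,6,True);print([(tuple(p[0]),onz(d,*p[0],.016)[:2].round(3)) for p in ap])
print(two(D["scene"],oc["scene"],D["side"],oc["side"]))
E
```

```text
scene orange [289.73245614 175.36403509] [277 169  27  14 228] [0.55264867 0.04785618 0.072     ]
((561.1422729492188, 15.907516479492188), (147.613037109375, 443.7419738769531), 13.959486961364746) [[ 435.9923   213.42111]
 [ 543.0387  -217.21564]
 [ 686.29224 -181.60608]
 [ 579.24585  249.03067]]
[((np.int32(348), np.int32(148)), array([0.578, 0.249])), ((np.int32(279), np.int32(315)), array([ 0.682, -0.179])), ((np.int32(198), np.int32(289)), array([ 0.546, -0.215])), ((np.int32(258), np.int32(185)), array([0.481, 0.04 ])), ((np.int32(320), np.int32(150)), array([0.529, 0.208]))]
side orange [241.56701031 202.26460481] [228 193  29  21 291] [0.54959153 0.04660494 0.072     ]
((554.27783203125, 26.223281860351562), (151.8809356689453, 468.552001953125), 13.661713600158691) [[ 425.15256  235.93466]
 [ 535.81934 -219.36069]
 [ 683.4031  -183.4881 ]
 [ 572.7363   271.80725]]
[((np.int32(387), np.int32(288)), array([ 0.677, -0.182])), ((np.int32(319), np.int32(343)), array([ 0.535, -0.217])), ((np.int32(146), np.int32(191)), array([0.435, 0.238])), ((np.int32(165), np.int32(184)), array([0.474, 0.243])), ((np.int32(284), np.int32(217)), array([0.626, 0.04 ]))]
(array([0.55107496, 0.05023349, 0.06925767]), np.float64(0.0002653357220193352))
```

```bash
python3 - <<'E'
import cv2
a=cv2.imread("pics/scene_hull.png")[110:330,180:400];b=cv2.imread("pics/side_hull.png")[140:360,130:400]
a=cv2.imread("pics/scene0.png")[115:325,190:390]
b=cv2.imread("pics/side0.png")[145:355,135:400]
for n,i in(("a",a),("b",b)):
    i=cv2.resize(i,None,fx=2.8,fy=2.8,interpolation=cv2.INTER_CUBIC);i=cv2.convertScaleAbs(i,alpha=1.6,beta=15);cv2.imwrite(f"pics/zoom_{n}.png",i);print(i.shape)
E
```

```text
(588, 560, 3)
(588, 742, 3)
```

View pics/zoom_a.png

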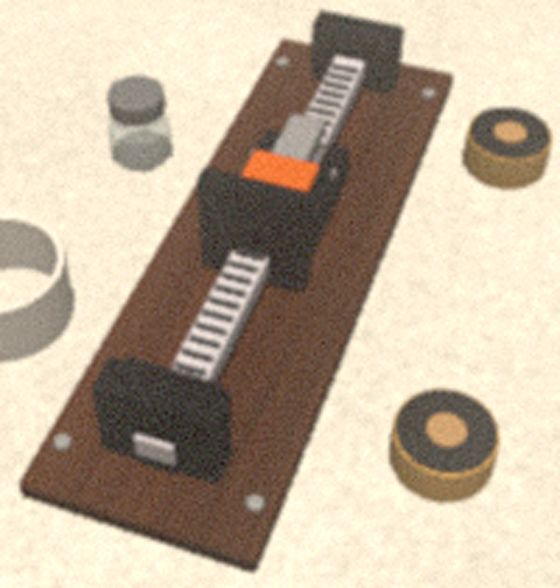

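View pics/zoom_b.png

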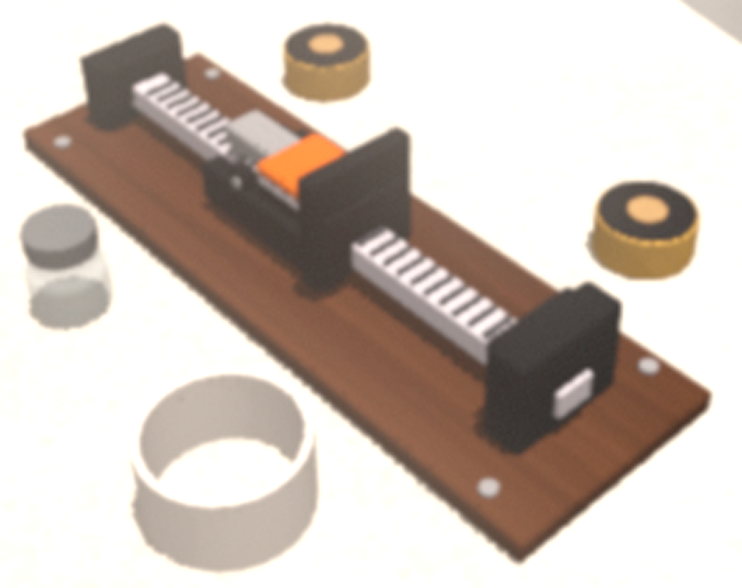

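```bash
python3 - <<'E'
import pickle;from h import *
D=pickle.load(open("s0.pkl","rb"));A,B=D["scene"],D["side"]
za=lambda x,y:(190+x/2.8,115+y/2.8); zb=lambda x,y:(135+x/2.8,145+y/2.8)
pr={"endL":((283,40),(27,133)),"endR":((453,74),(192,55)),"fixR":((256,560),(710,395)),"fixL":((22,485),(520,553)),
"scrEL":((282,61),(63,141)),"scrER":((429,92),(212,73)),"scrFR":((256,502),(649,365)),"scrFL":((62,440),(489,487))}
P={}
for k,(a,b) in pr.items():
    p,e=two(A,za(*a),B,zb(*b));q=(onz(A,*za(*a),.016)+onz(B,*zb(*b),.016))/2;P[k]=q;print(k,p.round(4),round(e,4),q[:2].round(4))
for s in("","scr"):
    k=[s+x for x in(("endL","endR","fixR","fixL") if not s else("EL","ER","FR","FL"))]
    Q=[P[x] for x in k];c=sum(Q)/4;u=(Q[0]+Q[1]-Q[2]-Q[3])/2;v=(Q[1]+Q[2]-Q[0]-Q[3])/2
    print(c[:2],np.linalg.norm(u),np.linalg.norm(v),"y-axis ang",np.degrees(np.arctan2(u[1],u[0])),"x",np.degrees(np.arctan2(v[1],v[0])))
# objects: contact tops
for n,a,b,z in(("rollA",(509,133),(327,47),.031),("rollB",(446,430),(647,212),.031),("jar",(137,98),(60,222),.06),("collar",None,(224,430),.05)):
    print(n,a and onz(A,*za(*a),z)[:2].round(3),onz(B,*zb(*b),z)[:2].round(3))
E
```

```text
endL [0.4316 0.2384 0.0143] 0.0015 [0.4317 0.2361]
endR [0.5699 0.2836 0.009 ] 0.0003 [0.57   0.2738]
fixR [ 0.6845 -0.1765  0.0119] 0.0017 [ 0.6835 -0.1788]
fixL [ 0.5411 -0.2119  0.009 ] 0.0018 [ 0.5412 -0.2155]
scrEL [0.4492 0.2103 0.0182] 0.0002 [0.4487 0.2131]
scrER [0.5693 0.2412 0.0174] 0.0004 [0.5692 0.2431]
scrFR [ 0.6655 -0.1478  0.0178] 0.0003 [ 0.6657 -0.1467]
scrFL [ 0.5448 -0.1778  0.0184] 0.0006 [ 0.5446 -0.1765]
[0.55659794 0.02892196] 0.46566576115453806 0.14510288392544315 y-axis ang 103.85415221648387 x 14.8403367032322
[0.55704391 0.03325924] 0.4013942977181247 0.12445549396076992 y-axis ang 103.86702222248331 x 13.881173392623165
rollA [0.649 0.215] [0.648 0.212]
rollB [ 0.736 -0.051] [ 0.734 -0.053]
jar [0.415 0.066] [0.412 0.074]
collar None [ 0.436 -0.108]
```

```bash
cat >> h.py <<'E'
O=np.array([.557,.0333,0]);yaw=np.radians(13.87)
R=np.array([[np.cos(yaw),-np.sin(yaw),0],[np.sin(yaw),np.cos(yaw),0],[0,0,1]])
toC=lambda p:R.T@(np.asarray(p)-O); toW=lambda c:O+R@np.asarray(c)
E
python3 - <<'E'
import pickle;from h import *
D=pickle.load(open("s0.pkl","rb"));A,B=D["scene"],D["side"]
for d,nm in((A,"a"),(B,"b")):
    c,s,m=orange(d);im=d["color"][int(c[1])-35:int(c[1])+35,int(c[0])-45:int(c[0])+45,::-1]
    im=cv2.convertScaleAbs(cv2.resize(im,None,fx=8,fy=8,interpolation=cv2.INTER_CUBIC),alpha=2,beta=20);cv2.imwrite(f"pics/z_{nm}.png",im);print(int(c[0])-45,int(c[1])-35)
za=lambda x,y:(190+x/2.8,115+y/2.8); zb=lambda x,y:(135+x/2.8,145+y/2.8)
for a,b in(((255,151),(258,163)),((320,163),(313,135))):
    p,e=two(A,za(*a),B,zb(*b));print(toC(p).round(4),e,toC(onz(A,*za(*a),.072)).round(4),toC(onz(B,*zb(*b),.072)).round(4))
# predicted: fixed jaw top corners and end stop
for c in((0,-.165,.078),(0,.185,.068)):print(proj(A,toW(c)),proj(B,toW(c)))
E
```

```text
244 140
196 167
[-0.023   0.0285  0.0714] 0.0012989587947522044 [-0.0226  0.027   0.072 ] [-0.0231  0.0289  0.072 ]
[0.0222 0.0335 0.0683] 0.0009580333337471609 [0.0233 0.0302 0.072 ] [0.0187 0.0287 0.072 ]
(np.float64(252.72530758792237), np.float64(243.90872885113293)) (np.float64(323.14735179721004), np.float64(252.7245010685707))
(np.float64(316.13475604879955), np.float64(127.20234481799864)) (np.float64(185.87183424286314), np.float64(163.42405141129828))
```

View pics/z_a.png

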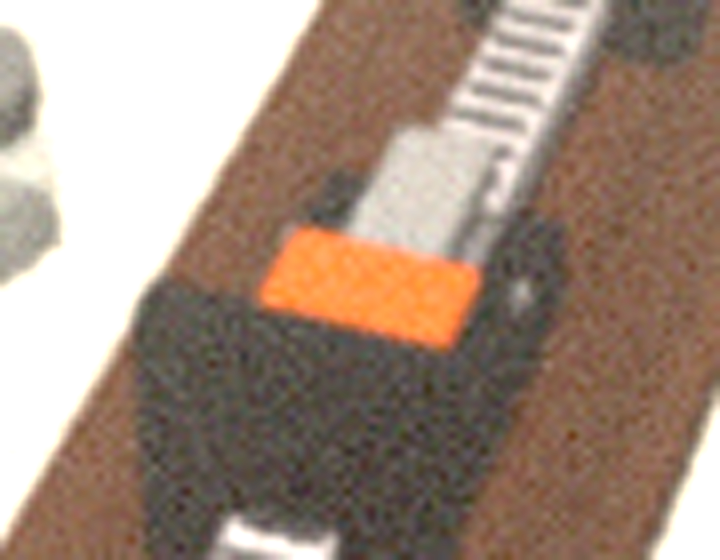

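View pics/z_b.png

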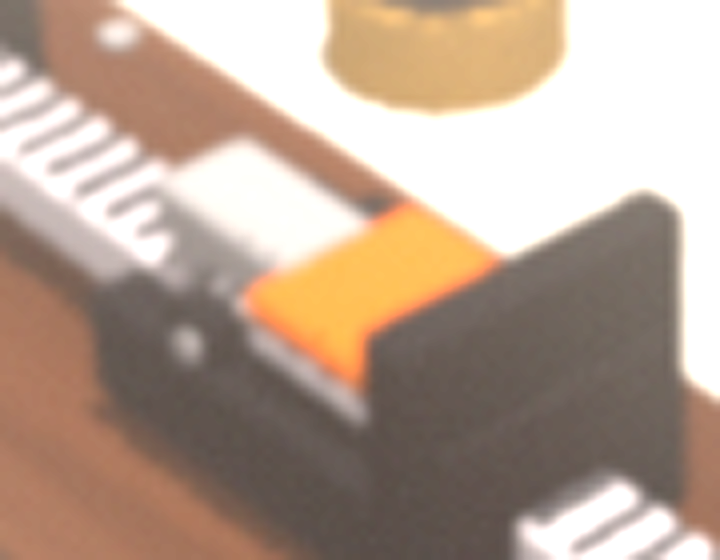

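```bash
cat >> h.py <<'E'
from scipy.spatial.transform import Rotation as Rt
def report(r,tgt=None):
    s=r.get_state();T=Rt.from_quat(s["eef_rot"]).as_matrix();p=s["tool_pos"];tip=p+T[:,0]*r.tcp_to_tips
    print("t",s["clock"],"tcp",p.round(4),"tipC",toC(tip).round(4),"graspC",toC(p+T[:,0]*.006).round(4))
    print("x",T[:,0].round(3),"y",T[:,1].round(3),"ang y",np.degrees(np.arctan2(T[1,1],T[0,1])).round(2),"F",np.round(s["contact_force"],1),"open",round(s["opening"],3),"q7",s["q"][6].round(2))
    if tgt is not None:
        w=toW(tgt)-tip;print("shift units",(w/.04).round(3))
    if True:
        a=np.array([np.cos(yaw),np.sin(yaw),0]);b=a if T[:2,1]@a[:2]>0 else -a
        G=np.c_[[0,0,-1],b,np.cross([0,0,-1],b)]
        print("turn left",Rt.from_matrix(G@T.T).as_rotvec().round(4))
E
python3 - <<'E'
from plant import r;from h import *
import pickle
D=pickle.load(open("s0.pkl","rb"));A,B=D["scene"],D["side"]
a=[(281.1,168.5),(304.25,173.1)];b=[(227,203.9),(246.6,192.6)]
for x,y in zip(a,b):
    p,e=two(A,x,B,y);print(toC(p).round(4),round(e,4),toC(onz(A,*x,.072)).round(4),toC(onz(B,*y,.072)).round(4))
# plate top right (fixed side) at z=.1
print(toC(onz(B,277.3,191.3,.1)),toC(onz(B,196+372/8,167+340/8,.1)),toC(onz(A,244+150/8,140+290/8,.1)))
report(r,(0,.005,.13))
E
```

```text
[-0.0234  0.0292  0.0708] 0.0004 [-0.0229  0.0282  0.072 ] [-0.0244  0.0275  0.072 ]
[0.0222 0.0336 0.0691] 0.0001 [0.0231 0.0305 0.072 ] [0.0196 0.0303 0.072 ]
[ 0.03365415 -0.03175517  0.1       ] [-0.03745235 -0.03099157  0.1       ] [-0.03521998 -0.03265533  0.1       ]
t 0.15 tcp [0.2637 0.5662 0.2631] tipC [-0.157   0.5876  0.2381] graspC [-0.157   0.5877  0.2571]
x [-0.    -0.001 -1.   ] y [ 0.422  0.907 -0.001] ang y 65.04 F [-0.2  0.9 -0.4] open 1.004 q7 -0.22
shift units [  7.303 -13.2    -2.703]
turn left [ 0.001 -0.001 -0.893]
```

>>> play_rows([
  [[0,0,-0.064],[0.52,-0.94,0],255],
  [[0,0,-0.064],[0.52,-0.94,0],255],
  [[0,0,-0.064],[0.52,-0.94,0],255],
  [[0,0,-0.064],[0.52,-0.94,0],255],
  [[0,0,-0.064],[0.52,-0.94,0],255],
], newtons=10)

```text
clock: 0.65
tool_pos: [0.3684, 0.3769, 0.2636]
eef_rot: [0.262, 0.657, -0.262, 0.657]
contact_force: [0.7, 0.0, 0.7]
opening: 0.569
```

>>> play_rows([
  [[0,0,-0.064],[0.52,-0.94,0],255],
  [[0,0,-0.064],[0.52,-0.94,0],255],
  [[0,0,-0.064],[0.52,-0.94,0],255],
  [[0,0,-0.064],[0.52,-0.94,0],255],
  [[0,0,-0.064],[0.52,-0.94,0],255],
])

```text
clock: 1.15
tool_pos: [0.4723, 0.189, 0.2637]
eef_rot: [0.363, 0.607, -0.363, 0.607]
contact_force: [0.8, 0.2, -0.1]
opening: 0.113
```

>>> play_rows([
  [[0,0,-0.064],[0.52,-0.94,-0.2],255],
  [[0,0,-0.064],[0.52,-0.94,-0.2],255],
  [[0,0,-0.064],[0.52,-0.94,-0.2],255],
  [[0,0,-0.064],[0.52,-0.94,-0.2],255],
  [[0,0,0],[0,0,0],255],
])

```text
clock: 1.65
tool_pos: [0.5569, 0.0325, 0.2307]
eef_rot: [0.439, 0.552, -0.441, 0.555]
contact_force: [0.4, 0.2, 0.5]
opening: 0.004
```

```bash
python3 - <<'E'
from plant import r;from h import *
report(r,(0,.002,.13))
im=r.snapshot("side");cv2.imwrite("pics/side1.png",im["color"][:,:,::-1]);report(r)
E
```

```text
t 1.65 tcp [0.5569 0.0325 0.2307] tipC [-0.0004 -0.0009  0.2057] graspC [-0.0003 -0.0008  0.2247]
x [ 0.001 -0.005 -1.   ] y [ 0.974  0.225 -0.001] ang y 13.03 F [0.4 0.2 0.5] open 0.004 q7 0.08
shift units [-0.009  0.072 -1.892]
turn left [0.0051 0.0005 0.0147]
t 1.7 tcp [0.5556 0.0365 0.231 ] tipC [-0.0006  0.0033  0.206 ] graspC [-0.0006  0.0034  0.225 ]
x [-0.001 -0.002 -1.   ] y [ 0.973  0.231 -0.001] ang y 13.34 F [-1.   1.3 -0.5] open 0.001 q7 0.08
turn left [ 0.0021 -0.0006  0.0093]
```

View pics/side1.png

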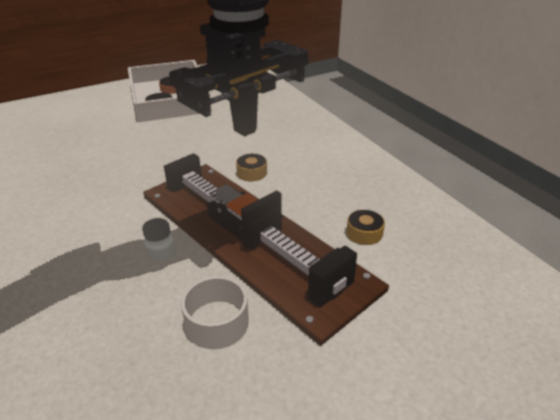

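The gripper is closed above the clamp, with its tips at pixel (245,130), and nothing else has moved. Descending now.

>>> play_rows([
  [[0,0,0.009],[0,0,-0.75],255],
  [[0,0,0],[0,0,-0.75],255],
  [[0,0,0],[0,0,-0.75],255],
  [[0,0,0],[0,0,-0.6],255],
  [[0,0,0],[0,0,0],255],
])

```text
clock: 2.2
tool_pos: [0.5524, 0.0419, 0.1152]
eef_rot: [0.432, 0.561, -0.435, 0.557]
contact_force: [-0.6, -0.8, 0.2]
opening: 0.006
```

```bash
python3 - <<'E'
from plant import r;from h import *
im=r.snapshot("side");cv2.imwrite("pics/side2.png",cv2.convertScaleAbs(cv2.resize(im["color"][120:320,120:390,::-1],None,fx=2.8,fy=2.8),alpha=1.6,beta=15));report(r,(0,.002,.058))
E
```

```text
t 2.25 tcp [0.5536 0.0417 0.1169] tipC [-0.0013  0.009   0.0919] graspC [-0.0013  0.009   0.1109]
x [-0.003  0.001 -1.   ] y [ 0.969  0.248 -0.003] ang y 14.34 F [ 0.4 -0.4  0.6] open 0.007 q7 0.07
shift units [ 0.074 -0.163 -0.847]
turn left [-0.0007 -0.0034 -0.0083]
```

View pics/side2.png

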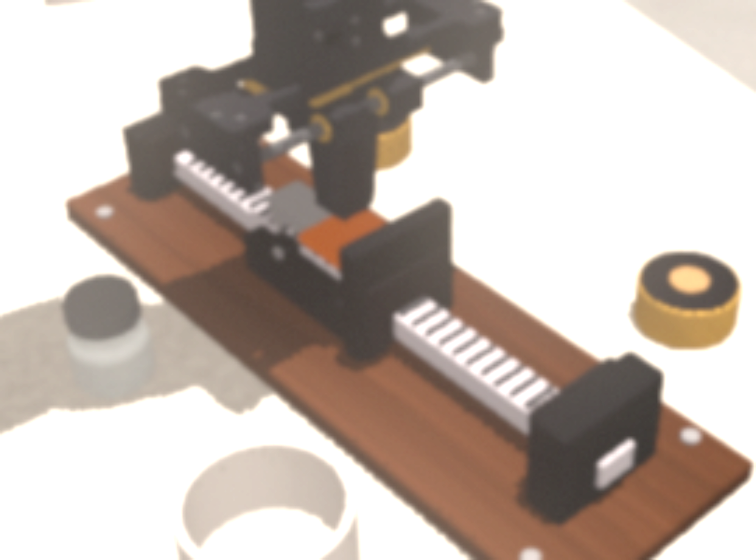

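The tips are above the orange paddle, at about (345,210) in the zoom, and a few mm too far along +y. I'll correct that and press.

>>> play_rows([
  [[0,0,0],[0.07,-0.17,-0.2],255],
  [[0,0,0],[0,0,-0.2],255],
  [[0,0,0],[0,0,-0.15],255],
  [[0,0,0],[0,0,-0.1],255],
  [[0,0,0],[0,0,0],255],
])

```text
clock: 2.75
tool_pos: [0.5582, 0.033, 0.0917]
eef_rot: [0.435, 0.558, -0.434, 0.558]
contact_force: [0.0, -1.6, 0.6]
opening: 0.006
```

```bash
python3 - <<'E'
from plant import r;from h import *
report(r,(0,.002,.058))
E
```

```text
t 2.75 tcp [0.5582 0.033  0.0917] tipC [ 0.0012 -0.0006  0.0667] graspC [ 0.0011 -0.0006  0.0857]
x [ 0.001 -0.    -1.   ] y [0.97  0.245 0.001] ang y 14.18 F [ 0.  -1.6  0.6] open 0.006 q7 0.08
shift units [-0.044  0.056 -0.218]
turn left [ 0.0003  0.0009 -0.0054]
```

>>> play_rows([
  [[0,0,0],[0,0,-0.08],255],
  [[0,0,0],[0,0,-0.08],255],
  [[0,0,0],[0,0,-0.06],255],
  [[0,0,0],[0,0,0],255],
])

```text
clock: 3.15
tool_pos: [0.5586, 0.033, 0.0873]
eef_rot: [0.435, 0.557, -0.434, 0.559]
contact_force: [-6.8, -1.7, 40.2]
opening: 0.001
```

```bash
python3 - <<'E'
from plant import r;from h import *
report(r,(0,.002,.058))
E
```

```text
t 3.15 tcp [0.5586 0.033  0.0873] tipC [ 0.0015 -0.0007  0.0623] graspC [ 0.0015 -0.0007  0.0813]
x [ 0.003 -0.    -1.   ] y [0.97  0.245 0.003] ang y 14.18 F [-6.8 -1.7 40.2] open 0.001 q7 0.08
shift units [-0.053  0.056 -0.108]
turn left [ 0.0003  0.0031 -0.0054]
```

The tips stopped at z = 62 mm with about 40 N, so the paddle is on its stop. I'll lift and check it.

>>> play_rows([
  [[0,0,0],[0,0,0.3],255],
  [[0,0,0],[0,0,0.8],255],
  [[0,0,0],[0,0,0.9],255],
  [[0,0,0],[0.24,-0.95,0.1],255],
  [[0,0,0],[0.24,-0.95,0],255],
])

```text
clock: 3.65
tool_pos: [0.5779, -0.0411, 0.1685]
eef_rot: [0.434, 0.559, -0.432, 0.559]
contact_force: [-0.1, -1.3, 0.4]
opening: 0.005
```

```bash
python3 - <<'E'
from plant import r;from h import *
im=r.snapshot("side");c,s,m=orange(im);print(c,s);cv2.imwrite("pics/side3.png",cv2.convertScaleAbs(cv2.resize(im["color"][120:320,120:390,::-1],None,fx=2.8,fy=2.8),alpha=1.6,beta=15));report(r,(0,-.075,.07))
E
```

```text
[240.32188841 203.472103  ] [228 194  27  23 233]
t 3.7 tcp [ 0.5788 -0.0522  0.168 ] tipC [ 0.0007 -0.0884  0.143 ] graspC [ 0.0007 -0.0882  0.162 ]
x [ 0.004 -0.007 -1.   ] y [0.971 0.238 0.002] ang y 13.79 F [ 2.2 -5.9 -0.9] open 0.007 q7 0.21
shift units [-0.098  0.321 -1.824]
turn left [0.0065 0.0036 0.0014]
```

View pics/side3.png

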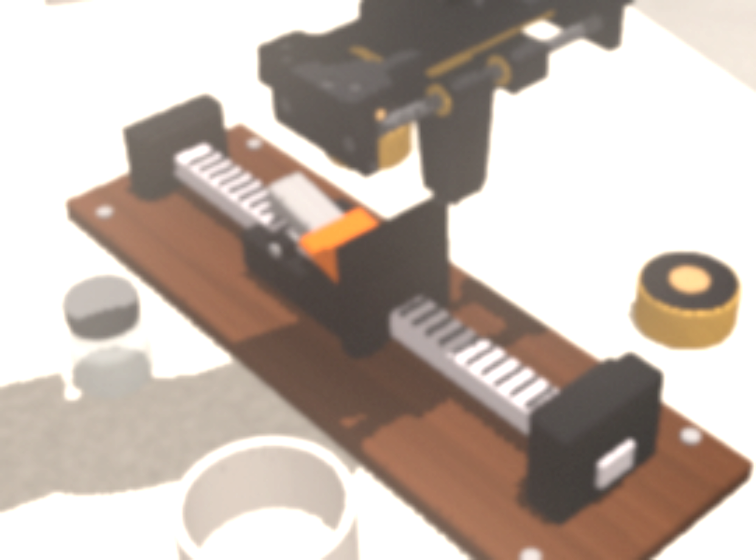

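The paddle is tilted down at the plate and the grey pawl arm is raised. The jaw hasn't moved. I'll descend on the fixed-jaw side of the plate.

>>> play_rows([
  [[0,0,0],[0,0,-0.2],255],
  [[0,0,0],[0,0,-0.7],255],
  [[0,0,0],[0,0,-0.7],255],
  [[0,0,0],[0,0,-0.22],255],
  [[0,0,0],[0,0,0],255],
])

```text
clock: 4.2
tool_pos: [0.5756, -0.041, 0.0925]
eef_rot: [0.433, 0.56, -0.434, 0.557]
contact_force: [0.8, 0.6, 0.0]
opening: 0.007
```

```bash
python3 - <<'E'
from plant import r;from h import *
report(r,(0,-.052,.07));report(r,(0,.06,.07))
E
```

```text
t 4.2 tcp [ 0.5756 -0.041   0.0925] tipC [ 0.0001 -0.0765  0.0675] graspC [ 0.0002 -0.0766  0.0865]
x [-0.004  0.001 -1.   ] y [ 0.969  0.247 -0.004] ang y 14.31 F [0.8 0.6 0. ] open 0.007 q7 0.19
shift units [-0.15   0.594  0.062]
turn left [-0.0012 -0.004  -0.0077]
t 4.2 tcp [ 0.5756 -0.041   0.0925] tipC [ 0.0001 -0.0765  0.0675] graspC [ 0.0002 -0.0766  0.0865]
x [-0.004  0.001 -1.   ] y [ 0.969  0.247 -0.004] ang y 14.31 F [0.8 0.6 0. ] open 0.007 q7 0.19
shift units [-0.821  3.313  0.062]
turn left [-0.0012 -0.004  -0.0077]
```

>>> play_rows([
  [[0,0,0],[-0.06,0.24,0.06],255],
  [[0,0,0],[-0.06,0.24,0],255],
  [[0,0,0],[-0.06,0.24,0],255],
  [[0,0,0],[-0.06,0.24,0],255],
  [[0,0,0],[-0.06,0.24,0],255],
])

```text
clock: 4.7
tool_pos: [0.5658, 0.0058, 0.0977]
eef_rot: [0.435, 0.557, -0.434, 0.559]
contact_force: [0.4, -1.9, 6.2]
opening: 0.004
```

```bash
python3 - <<'E'
from plant import r;from h import *
report(r,(0,.056,.07))
im=r.snapshot("side");cv2.imwrite("pics/side4.png",cv2.convertScaleAbs(cv2.resize(im["color"][120:320,120:390,::-1],None,fx=2.8,fy=2.8),alpha=1.6,beta=15))
E
```

```text
t 4.7 tcp [0.5658 0.0058 0.0977] tipC [ 0.002  -0.0289  0.0727] graspC [ 0.002  -0.0288  0.0917]
x [ 0.003 -0.001 -1.   ] y [0.969 0.245 0.003] ang y 14.19 F [ 0.4 -1.9  6.2] open 0.004 q7 0.13
shift units [-0.557  2.047 -0.068]
turn left [ 0.0006  0.0028 -0.0055]
```

View pics/side4.png

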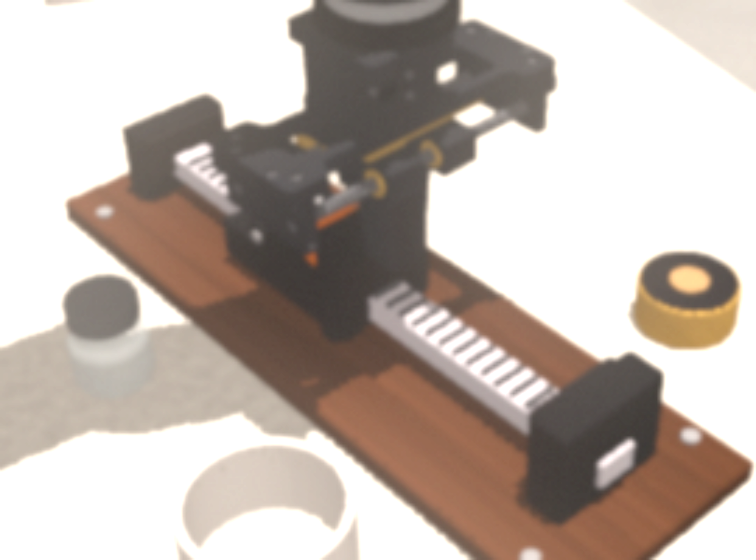

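The jaw is sliding back and the force is small. I'll raise the tip slightly clear of the rubber pad's edge and keep pushing.

>>> play_rows([
  [[0,0,0],[-0.09,0.34,0.1],255],
  [[0,0,0],[-0.09,0.34,0],255],
  [[0,0,0],[-0.09,0.34,0],255],
  [[0,0,0],[-0.09,0.34,0],255],
  [[0,0,0],[-0.09,0.34,0],255],
])

```text
clock: 5.25
tool_pos: [0.5471, 0.0751, 0.1006]
eef_rot: [0.434, 0.558, -0.434, 0.558]
contact_force: [2.2, -2.6, 0.1]
opening: 0.003
```

```bash
python3 - <<'E'
from plant import r;from h import *
report(r,(0,.056,.076))
E
```

```text
t 5.25 tcp [0.5471 0.0751 0.1006] tipC [0.0004 0.0429 0.0756] graspC [0.0004 0.0429 0.0946]
x [ 0.001  0.    -1.   ] y [0.969 0.246 0.001] ang y 14.24 F [ 2.2 -2.6  0.1] open 0.003 q7 0.03
shift units [-0.088  0.315  0.01 ]
turn left [-0.0004  0.001  -0.0065]
```

>>> play_rows([
  [[0,0,0],[-0.03,0.12,0],255],
  [[0,0,0],[-0.03,0.12,0],255],
  [[0,0,0],[-0.03,0.12,0],255],
  [[0,0,0],[0,0,0],255],
  [[0,0,0],[0,0,0],255],
])

```text
clock: 5.75
tool_pos: [0.5438, 0.0859, 0.1005]
eef_rot: [0.435, 0.557, -0.435, 0.558]
contact_force: [2.5, -4.8, -0.7]
opening: 0.003
```

```bash
python3 - <<'E'
from plant import r;from h import *
report(r,(0,.056,.076))
E
```

```text
t 5.75 tcp [0.5438 0.0859 0.1005] tipC [-0.0002  0.0542  0.0755] graspC [-0.0002  0.0542  0.0945]
x [ 0.001 -0.002 -1.   ] y [0.97  0.243 0.   ] ang y 14.07 F [ 2.5 -4.8 -0.7] open 0.003 q7 0.02
shift units [-0.007  0.045  0.014]
turn left [ 0.0021  0.0006 -0.0035]
```

>>> play_rows([
  [[0,0,0],[-0.02,0.08,0],255],
  [[0,0,0],[-0.02,0.08,0],255],
  [[0,0,0],[0,0,0],255],
])

```text
clock: 6.05
tool_pos: [0.5437, 0.0862, 0.1006]
eef_rot: [0.434, 0.554, -0.438, 0.559]
contact_force: [6.1, -15.5, -1.8]
opening: 0.004
```

```bash
python3 - <<'E'
from plant import r;from h import *
report(r,(0,.056,.076))
E
```

```text
t 6.05 tcp [0.5437 0.0862 0.1006] tipC [-0.0002  0.0543  0.0756] graspC [-0.0002  0.0544  0.0946]
x [ 0.003 -0.009 -1.   ] y [0.971 0.238 0.001] ang y 13.79 F [  6.1 -15.5  -1.8] open 0.004 q7 0.01
shift units [-0.006  0.043  0.011]
turn left [0.0092 0.0028 0.0015]
```

It has stopped hard, with 16 N and no further motion. I'll push once more firmly, back off, lift and look.

>>> play_rows([
  [[0,0,0],[-0.03,0.12,0],255],
  [[0,0,0],[0,0,0],255],
  [[0,0,0],[0,0,0],255],
])

```text
clock: 6.35
tool_pos: [0.5436, 0.0863, 0.1006]
eef_rot: [0.434, 0.551, -0.441, 0.56]
contact_force: [8.3, -24.5, -3.2]
opening: 0.006
```

>>> play_rows([
  [[0,0,0],[0.12,-0.48,0],255],
  [[0,0,0],[0.12,-0.48,0],255],
  [[0,0,0],[0.1,-0.4,0.3],255],
  [[0,0,0],[0,0,0.9],255],
  [[0,0,0],[0,0,0.9],255],
])

```text
clock: 6.85
tool_pos: [0.5526, 0.0442, 0.1845]
eef_rot: [0.434, 0.559, -0.436, 0.556]
contact_force: [0.3, -0.3, -0.5]
opening: 0.008
```

>>> play_rows([
  [[0,0,0],[0,-0.9,0.5],255],
  [[0,0,0],[0,-0.9,0.5],255],
  [[0,0,0],[0,-0.9,0.5],255],
  [[0,0,0],[0,0,0],255],
  [[0,0,0],[0,0,0],255],
])

```text
clock: 7.35
tool_pos: [0.5536, -0.0636, 0.2446]
eef_rot: [0.435, 0.558, -0.435, 0.557]
contact_force: [-0.4, 0.6, -0.3]
opening: 0.003
```

```bash
python3 - <<'E'
from plant import r;from h import *
import pickle
report(r)
d={}
for n in("scene","side"):
    d[n]=r.snapshot(n)
pickle.dump(d,open("s5.pkl","wb"))
D0=pickle.load(open("s0.pkl","rb"))
cv2.imwrite("pics/side5.png",cv2.convertScaleAbs(cv2.resize(d["side"]["color"][140:350,130:400,::-1],None,fx=2.8,fy=2.8),alpha=1.6,beta=15))
cv2.imwrite("pics/scene5.png",cv2.convertScaleAbs(cv2.resize(d["scene"]["color"][110:310,150:400,::-1],None,fx=2.8,fy=2.8),alpha=1.6,beta=15))
print(proj(d["side"],toW((-.03,.185,.05))))
E
```

```text
t 7.35 tcp [ 0.5536 -0.0636  0.2446] tipC [-0.0266 -0.0933  0.2196] graspC [-0.0266 -0.0933  0.2386]
x [-0.001  0.001 -1.   ] y [ 0.97   0.244 -0.   ] ang y 14.11 F [-0.4  0.6 -0.3] open 0.003 q7 0.25
turn left [-0.0009 -0.0006 -0.0041]
(np.float64(173.519914326696), np.float64(177.5267199330897))
```

View pics/side5.png

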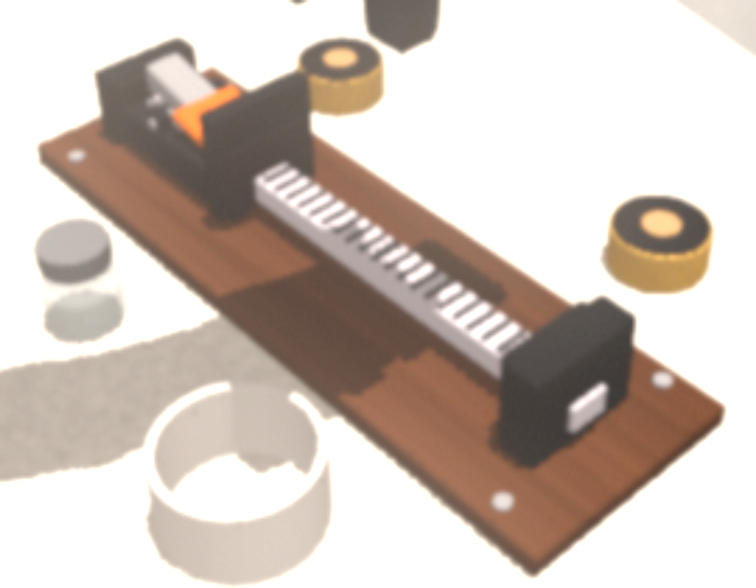

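View pics/scene5.png

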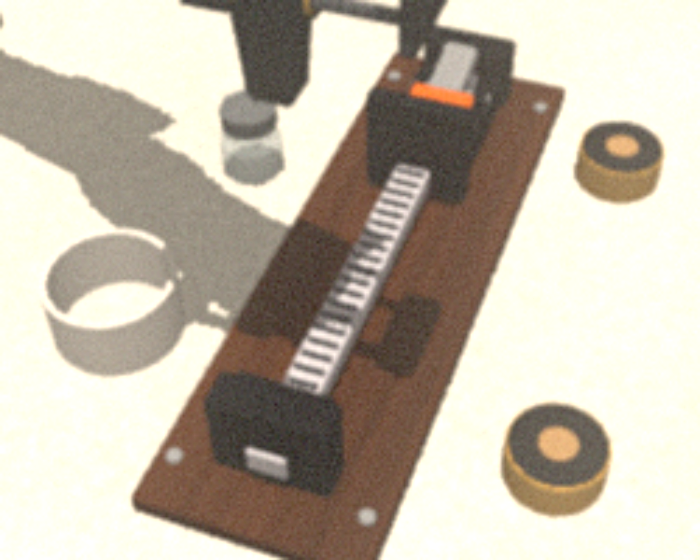

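```bash
python3 - <<'E'
from plant import r;from h import *
import pickle
d=pickle.load(open("s5.pkl","rb"));D0=pickle.load(open("s0.pkl","rb"))
for x,y in((207,120),(303,76)):print(toC(onz(d["side"],130+x/2.8,140+y/2.8,.1)).round(4))
for n in d:  # template shift of neighbours between start and now
    g0=D0[n]["color"];g1=d[n]["color"]
    for nm,p,z in(("rollA",(.649,.213),.02),("rollB",(.735,-.052),.02),("jar",(.413,.070),.05),("collar",(.436,-.108),.03)):
        u,v=map(int,proj(d[n],(*p,z)));k=24
        if nm=="collar":k=34
        R_=cv2.matchTemplate(g1[v-k-10:v+k+10,u-k-10:u+k+10],g0[v-k:v+k,u-k:u+k],cv2.TM_CCOEFF_NORMED)
        _,m,_,l=cv2.minMaxLoc(R_);print(n,nm,"px shift",l[0]-10,l[1]-10,round(m,3))
E
```

```text
[-0.0383  0.0682  0.1   ]
[0.0331 0.0672 0.1   ]
scene rollA px shift 0 0 0.996
scene rollB px shift 0 0 0.996
scene jar px shift 0 0 0.385
scene collar px shift 0 0 0.602
side rollA px shift -1 0 0.637
side rollB px shift 0 0 1.0
side jar px shift 0 0 1.0
side collar px shift 0 1 0.759
```

The jaw looks home, but the plate corner reads a few mm short of what I estimated (67–68 mm in clamp y). I'll check the gap at the stop and the y-scale of my clamp frame.

```bash
python3 - <<'E'
from h import *
import pickle
d=pickle.load(open("s5.pkl","rb"));D0=pickle.load(open("s0.pkl","rb"))
def z(im,x,y,w,h,f,fn):
    cv2.imwrite(fn,cv2.convertScaleAbs(cv2.resize(im["color"][y:y+h,x:x+w,::-1],None,fx=f,fy=f,interpolation=cv2.INTER_CUBIC),alpha=2.6,beta=20))
a=cv2.convertScaleAbs(cv2.resize(d["side"]["color"][145:225,155:255,::-1],None,fx=7,fy=7,interpolation=cv2.INTER_CUBIC),alpha=2.6,beta=20)
cv2.imwrite("pics/g_side.png",a)
a=cv2.convertScaleAbs(cv2.resize(d["scene"]["color"][110:190,270:370,::-1],None,fx=7,fy=7,interpolation=cv2.INTER_CUBIC),alpha=2.6,beta=20)
cv2.imwrite("pics/g_scene.png",a)
a=cv2.convertScaleAbs(cv2.resize(D0["side"]["color"][145:225,155:255,::-1],None,fx=7,fy=7,interpolation=cv2.INTER_CUBIC),alpha=2.6,beta=20)
cv2.imwrite("pics/g_side0.png",a)
E
```

```text
(no output)
```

View pics/g_side.png

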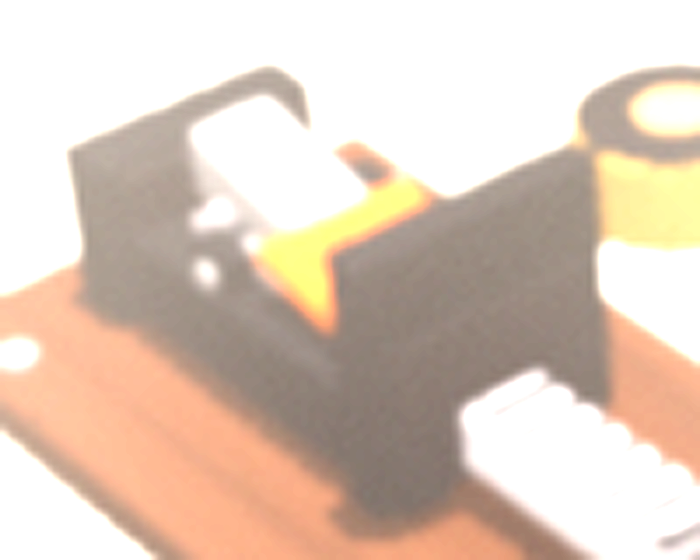

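View pics/g_scene.png

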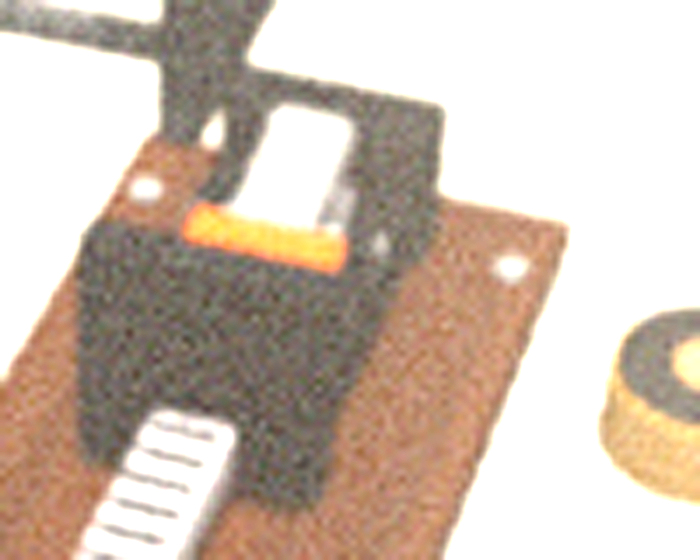

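View pics/g_side0.png

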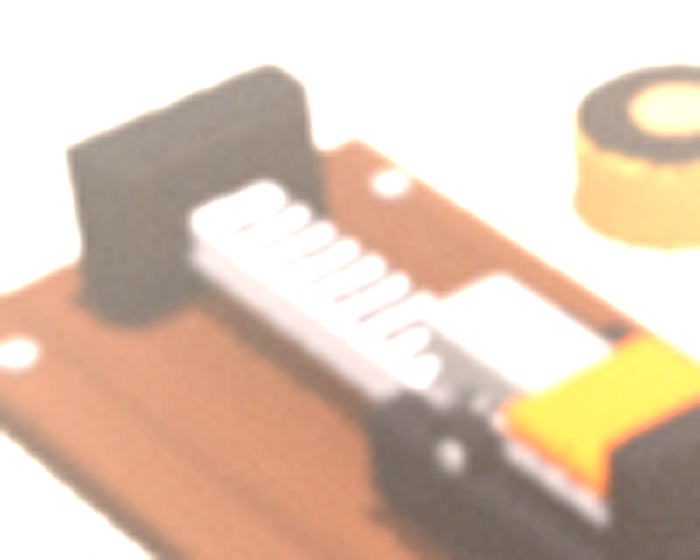

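```bash
python3 - <<'E'
from h import *
import pickle
D0=pickle.load(open("s0.pkl","rb"));d=pickle.load(open("s5.pkl","rb"))
B=D0["side"];A=D0["scene"]
print("bar end side",toC(onz(B,155+192/7,145+215/7,.046)),toC(onz(B,155+270/7,145+183/7,.046)))
print("bar end scene",toC(onz(A,190+333/2.8,115+56/2.8,.046)),toC(onz(A,190+364/2.8,115+62/2.8,.046)))
zb=lambda x,y:(135+x/2.8,145+y/2.8)
print("fixed pad face edge top, bar at z46",toC(onz(B,*zb(487,362),.032)),toC(onz(B,*zb(515,318),.046)))
print("fixed jaw top back edge corners",[toC(onz(B,*zb(*p),.078)).round(4) for p in((490,345),(583,290))])
E
```

```text
bar end side [-0.01139892  0.18427776  0.046     ] [0.01307255 0.18306769 0.046     ]
bar end scene [-0.01439707  0.1818427   0.046     ] [0.01081681 0.18250689 0.046     ]
fixed pad face edge top, bar at z46 [-0.01165969 -0.15027292  0.032     ] [ 0.01259513 -0.14678147  0.046     ]
fixed jaw top back edge corners [array([-0.0361, -0.1742,  0.078 ]), array([ 0.0276, -0.1786,  0.078 ])]
```

The evidence agrees that the jaw is home:
- No bar shows between the carriage and the end stop.
- The plate's front surface reads y = 67–68 mm, against 67 mm expected at home.
- The jaw did not move under 24 N, when it slides with about 2 N.

The neighbours haven't moved and the arm is clear, so I'm handing in.

```bash
python3 - <<'E'
from plant import r;from h import *
report(r);print(r.finish_job())
E
```

```text
t 7.45 tcp [ 0.5534 -0.0615  0.2438] tipC [-0.0262 -0.0911  0.2188] graspC [-0.0262 -0.0912  0.2378]
x [-0.002  0.002 -1.   ] y [ 0.969  0.248 -0.002] ang y 14.33 F [-0.   0.8 -0.1] open 0.005 q7 0.25
turn left [-0.0018 -0.0021 -0.008 ]
the job is handed in; nothing more can be done
None
```

I pressed the release paddle down with the closed fingertips, then pushed the sliding jaw back to its end stop from the fixed-jaw side. I handed the job in at 7.45 s with the arm clear of everything; no verdict was reported.

**Paddle:** the press ended at a hard stop, about 40 N with the tips at z = 62 mm. A picture afterwards showed the paddle tilted down and the jaw still in place. The 40 N came from the fingertips.

**Jaw:** it would not move under about 24 N, and no gap shows at the stop. The plate's front surface measured 67–68 mm along the bar, where 67 mm is home.

**Neighbours:** the rolls, collar and jar show at most 1 pixel of shift. In some views the shadow or gripper overlapped the roll, jar or collar, so those image matches were weak (0.39–0.76).

**Disagreements:** two estimates of where the jaw started, one from the paddle and one from the plate corner, differ by 6–8 mm. My clamp frame also reads 1–3 mm short at the end stop. I relied on the hard stop and the missing gap instead.

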